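# Fish the scraper out through the drain port

## Robot

A 7-joint arm with a two-finger parallel gripper is mounted at the origin on a cart in front of the work surface, level with it; the furniture and walls round the work are solid. World frame = base frame: x ahead of the robot, y to its left, z up, the work surface at z = 0. Lengths are in m, angles in rad, forces in N, time in s.
With the tool pointing down it reaches from about 0.425 to 1.025 m from the base axis. Payload 9.4 kg.
Tool frame: the origin (TCP) lies at the very end of the fingers, on their centre line; the grasp point (between the pads) lies 19 mm behind it (bot.grip_point_offset is the z of the grasp point in the tool frame, in m); z points along the fingers, x is the direction in which the jaws open and shut, and the axes are right-handed (so a half turn about z gives the same grasp; the last joint's range is limited). The gripper opens to 85 mm and grips with 20 to 120 N. Pads are 22 mm wide; open, the fingers measure 114 mm over their backs; the gripper's body (76 mm by 85 mm) begins 54 mm behind the grasp point. The pads swing forward as they close: fully open they stand 13 mm farther back than shut.
Start: joints at [1.246, 0.599, -0.003, 1.599, 0.002, 0.943, -0.08], TCP at [0.178, -0.703, 0.231] pointing down, gripper open.
Joint ranges: [-2.57, 2.57], [-0.35, 1.97], [-1.29, 1.29], [0.11, 2.56], [-1.05, 4.19], [0.11, 1.86], [-2.63, 2.63]. Speed limits (rad/s): [2.22, 2.22, 3.01, 3.01, 3.14, 3.14, 3.14].

## Interface

Orientations are given as a unit quaternion [x, y, z, w].
In Python, from plant import state, imaging, order, bot gives the robot as it stands. The module is installed in compiled form; this text tells all that it offers.
- The arm moves only by the tool step_arm, never from a script. Its argument "moves" is a list of rows, each a list of 7 numbers: the shift along the tool's x, y, z in cm, then the turn, a rotation vector about the tool's x, y, z in rad, then the opening, from 0 (shut) to 1 (fully open). A call has 1 to 20 rows; each row is the pose to reach, as a shift and turn from the pose commanded when the call began, along the tool's axes at that moment; what a row does not reach only later rows make up. A row lasts 1/10 s, in which the tool goes at most 50 mm and 8.59 degrees, less where a joint would pass 70% of its speed; a pose out of reach is approached as far as the arm can. A call with a gripper value outside its range is refused whole. The fingers move at their own pace and stop on an object; the grip force is fixed at half the most. Time passes only in rows, so rows that repeat a pose let the fingers close. It gives the time, the measured TCP pose, the force and the opening at its end, in the units of the state.
- state(): the state, without advancing time (a new reading comes with each control period).
- imaging.snapshot(name): name is "side" or "top"; returns the picture (420x560x3 uint8, blue, green, red); there is no depth.
- imaging.camera_info(name): a dict with "fx", "fy", "cx", "cy" (pixels), "k1" (the pictures are not rectified: a ray, as slopes to the right and down, at radius r is drawn at 1 + k1 r^2 times it, then the intrinsics apply), "xyz" and "orientation" of the camera in the world. Camera axes: x right, y up, looking along -z (the intrinsics and any distortion apply to the point x, -y, -z); pixel columns grow to the right and rows downward; lengths in m; the calibration is good to about 2 mm. A picture is of the moment at which its call begins. camera_info takes no time and is no camera call.
- order.sign_off(): hands the job in, once; it reports no verdict.
The state is a dict: "clock": time; "q": joint angles; "qvel": joint speeds; "effort": joint torques, N m; "ee_pos": TCP position; "eef_rot": TCP orientation; "contact_force": force on the tool from outside, world axes, zero at the start; "ft_torque": the same for the moment, N m; "gripper_width": finger opening in m.
Only numpy, scipy, OpenCV 4.12 (cv2) and the standard library are available. Lean on these libraries where they do the work, as an engineer would, in place of code of your own. Each camera call takes 0.05 s, during which the arm holds its last target.

## Task

The bench scraper has dropped through the drain port into the closed trough of the wooden drain box, and a plaster mould stands over the port. First slide the mould along the deck, upright and without lifting it, until it rests against the fence at the deck's left end. Then take the scraper by its handle, tilt it handle first up through the port, and finish still holding it slantwise in the air, handle high, with its blade end about a hand's breadth above the middle of the port, clear of deck and mould, so that it drips back into the trough; leave the mould at the fence and everything else on the bench where it is.

Things in the scene. Friction and masses are not known exactly. Their poses are not given: they have to be found in the camera images.
- drain_box: Fixed wooden box, 280 x 300 mm, 57 mm high, under a flat 7 mm deck (underside z 50, top z 57 mm; x -120 to +160, y -115 to +185 mm). Origin: on the bench under the port's centre; its x runs away from the robot, y to the left, z up.
- port (a point): Centre of the port, level with the deck's top. The port is a rectangular hole through the deck, 110 mm along the box's x and 140 mm along its y: shorter than the scraper either way. Axes as the box.
- fence (a point): Fence: batten 28 mm high on the deck along its left end. The point lies on its inner face, level with the deck's top, at (0, 170, 57) mm in the box's frame. A mould against it has its centre at y = 130 mm in the box's frame.
- trough (a point): Point on the floor of the closed trough under the port, at (0, 0, 4) mm in the box's frame. Inside, the trough spans x -105 to +145 mm, y -85 to +85 mm and is 46 mm high under the deck; walls all round.
- mould: White plaster casting mould: block held by two black rubber bands, 156 mm along its x, 80 mm along its y, 88 mm high, 0.7 to 1.0 kg. Stands loose on the deck across the port, its x nearly along the box's x, so that it bridges the port. Origin: centre of its underside; z up.
- scraper: Scraper 177 mm long, 0.11 kg, flat on the trough's floor nearly along the box's x, handle towards the robot; both ends lie under the deck. Origin: mid-length, underside; y towards the handle's end, z up. Wooden handle y -16 to 88, up to 24 mm wide, 16 mm thick; steel blade 2 mm thick: neck 26 mm wide from y -44 to -12, flaring to 64 mm at y -88.
- scraper_handle_end (a point): Middle of the handle's end (scraper frame 0, +88, 8 mm).
- scraper_blade_edge (a point): Middle of the blade's front edge (scraper frame 0, -88, 1 mm).
- sprig: Small plaster block mould with a flower, 50 x 62 x 26 mm; bystander. Origin: centre of its underside.
- rib_steel: Kidney-shaped steel rib with a blue grip, 37 x 95 x 10 mm; bystander. Origin: centre of its underside.
- rib_rubber: Kidney-shaped rubber rib, 44 x 110 x 9 mm; bystander. Origin: centre of its underside.
- wedge: Hardwood wedge, 32 x 70 x 26 mm, lying loose on the deck's far right part, beyond the port; bystander. Origin: centre of its underside.

How it is judged:
By the outcome, as a careful person would: the job done as asked, in the order asked, and still so for the second after the job is handed in, while the arm keeps its last pose, push and grip.
It also fails if it takes over 58 s, if anything falls off the work surface, if the arm or the gripper's body presses on something with over 40 N, if the wrist force passes 120 N, or if a joint passes its speed limit or range.

## Working session

There is one attempt and no reset: what is moved stays moved. The work goes in short steps, Python scripts to look and compute and a tool call to move; the robot and the scene stay as the last step left them, time stands still between calls to the robot, and variables do not carry over. Pictures are saved under pics/ and viewed, and the job is handed in when it is done.

Besides the shell and the picture viewer there is one more tool, called after "Emit:" in YAML: its name, and indented under it one key for each argument. step_arm: Moves the arm, as the interface text tells. Its arguments: {"type":"object","properties":{"moves":{"type":"array","items":{"type":"array","items":{"type":"number"}}}},"required":["moves"]}

```bash
mkdir -p pics; python3 - <<'E'
from plant import state, imaging, order, bot
import cv2
for n in("side","top"):
    cv2.imwrite(f"pics/{n}0.png",imaging.snapshot(n)); print(imaging.camera_info(n))
print(state()); print(bot.grip_point_offset,[a for a in dir(bot) if a[0]!='_'])
E
```

```text
{'fx': 533.2895539681025, 'fy': 533.2895539681025, 'cx': 276.05933401345106, 'cy': 213.94900694073118, 'k1': -0.07640577104595546, 'xyz': array([0.18971436, 0.82444417, 0.94843601]), 'orientation': array([-0.06970728,  0.4181222 ,  0.88901979, -0.17308532])}
{'fx': 502.97204277787085, 'fy': 502.97204277787085, 'cx': 277.0605728337901, 'cy': 207.91774467176975, 'k1': -0.1847966394532214, 'xyz': array([ 0.37038298, -0.16993907,  1.31552803]), 'orientation': array([ 0.05712942, -0.0480144 , -0.70073009,  0.70951264])}
{'clock': 0.1, 'q': array([ 1.24631189,  0.60003848, -0.00253281,  1.60005821,  0.00180738,
        0.94288864, -0.07980271]), 'qvel': array([ 0.00031946, -0.00197478,  0.00047131, -0.00254657, -0.00028622,
       -0.00100578, -0.00021785]), 'effort': array([ 4.80835122e-03, -7.77983737e+01,  1.56925332e+00, -2.58626318e+01,
        1.25795926e-02,  5.50962097e-03, -1.67494494e-05]), 'ee_pos': array([ 0.17768711, -0.70245382,  0.23050529]), 'eef_rot': array([ 7.89083619e-01, -6.14285405e-01, -5.89387420e-04, -3.69041058e-04]), 'contact_force': array([-0.10309093, -0.45559603, -0.32977734]), 'ft_torque': array([-0.04368562, -0.02092562, -0.02345037]), 'gripper_width': 0.0853222840324461}
-0.0187 ['IKError', 'grip_point_offset']
```

View pics/side0.png

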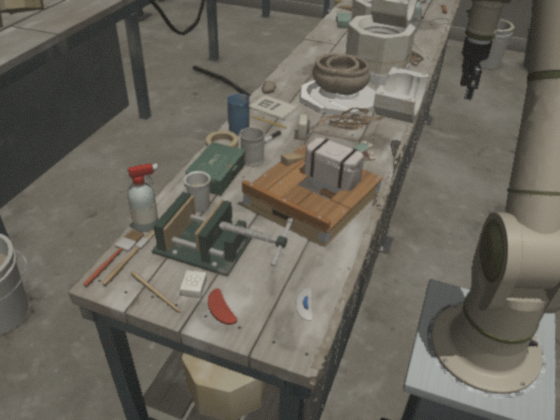

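View pics/top0.png

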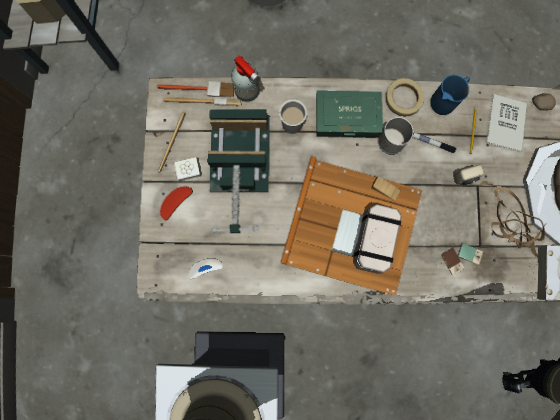

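```bash
cat > h.py <<'E'
import numpy as np, cv2
from scipy.spatial.transform import Rotation as R
from plant import imaging
def ray(n,uv):
    c=imaging.camera_info(n); uv=np.atleast_2d(uv).astype(float)
    K=np.array([[c['fx'],0,c['cx']],[0,c['fy'],c['cy']],[0,0,1]])
    p=cv2.undistortPoints(uv[:,None],K,np.array([c['k1'],0,0,0]))[:,0]
    d=np.c_[p[:,0],-p[:,1],-np.ones(len(p))]
    return c['xyz'],R.from_quat(c['orientation']).apply(d)
def onz(n,uv,z):
    o,d=ray(n,uv); t=(z-o[2])/d[:,2]; return o+d*t[:,None]
def proj(n,P):
    c=imaging.camera_info(n); P=np.atleast_2d(P)
    q=R.from_quat(c['orientation']).inv().apply(P-c['xyz'])
    s=np.c_[q[:,0]/-q[:,2],-q[:,1]/-q[:,2]]; s=s*(1+c['k1']*(s**2).sum(1,keepdims=True))
    return s*[c['fx'],c['fy']]+[c['cx'],c['cy']]
def crop(n,x0,y0,w,h,f,out):
    im=imaging.snapshot(n); cv2.imwrite(out,cv2.resize(im[y0:y0+h,x0:x0+w],None,fx=f,fy=f,interpolation=cv2.INTER_CUBIC))
E
python3 - <<'E'
from h import *
for n,(x,y) in (("top",(270,145)),("side",(235,120))):
    im=cv2.imread(f"pics/{n}0.png")[y:y+160,x:x+165]
    cv2.imwrite(f"pics/{n}0c.png",cv2.resize(im,None,fx=3.7,fy=3.7,interpolation=cv2.INTER_CUBIC))
E
```

```text
(no output)
```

View pics/top0c.png

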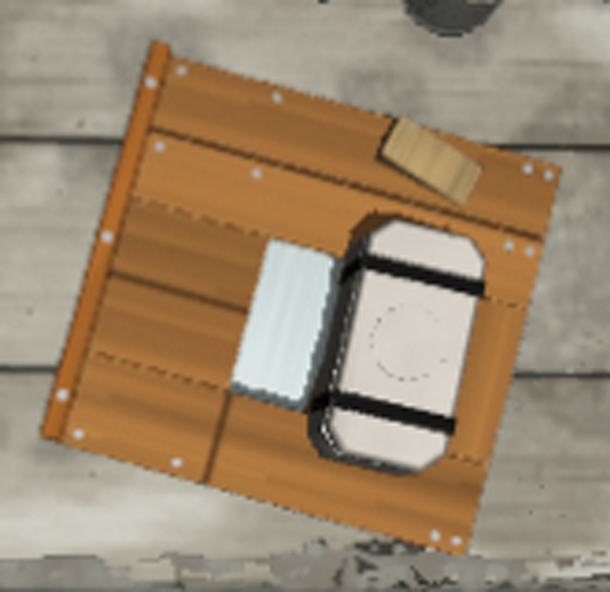

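View pics/side0c.png

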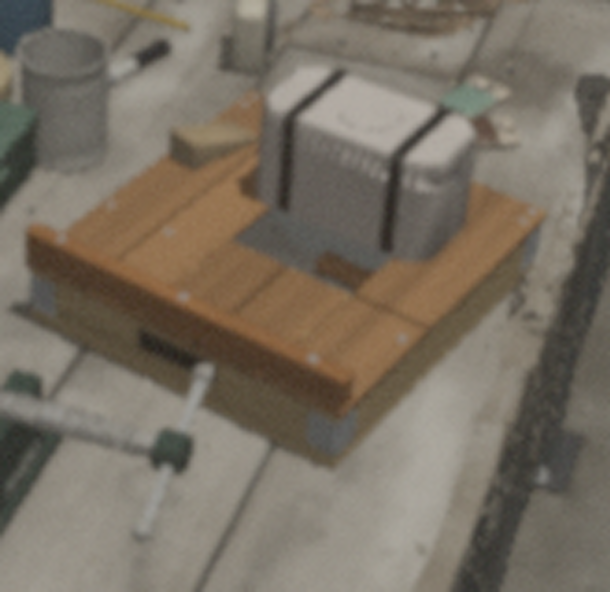

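```bash
python3 - <<'E'
from h import *
def T(p): return np.array(p)/3.7+[270,145]-0.36
fr,nr=onz("top",T([(562,170),(468,553)]),.057)
fl,nl=onz("top",T([(153,43),(42,437)]),.085)
P=np.array([fr,nr,nl,fl])[:,:2]; print(P)
M=np.array([[.16,-.115],[-.12,-.115],[-.12,.185],[.16,.185]])
# rigid fit
a=M-M.mean(0);b=P-P.mean(0);U,S,V=np.linalg.svd(a.T@b);Rm=(U@V).T
t=P.mean(0)-Rm@M.mean(0); th=np.arctan2(Rm[1,0],Rm[0,0]);print("box",t,th, P-(M@Rm.T+t))
tobox=lambda q:(np.atleast_2d(q)[:,:2]-t)@Rm
# mould top z=.145 
top=T([(375,222),(440,228),(484,255),(484,292),(452,432),(410,472)])
print("mould top corners",tobox(onz("top",T([(395,217),(482,255),(486,285),(444,440),(415,470),(335,440)]),.145))*1000)
print("port corners",tobox(onz("top",T([(270,238),(232,387)]),.057))*1000)
print("band top ends",tobox(onz("top",T([(362,262),(484,288),(330,400),(455,427)]),.145))*1000)
def S(p): return np.array(p)/3.7+[235,120]-0.36
print("side: mould base",tobox(onz("side",S([(268,200),(420,258)]),.057))*1000)
print("side brown thing",tobox(onz("side",S([(325,255),(375,265),(320,275),(362,288)]),.012))*1000)
np.savez("box.npz",t=t,th=th)
E
```

```text
[[ 0.60843651 -0.52394734]
 [ 0.34461178 -0.45294607]
 [ 0.41967449 -0.16418759]
 [ 0.68729443 -0.23647323]]
box [ 0.48661847 -0.37301101] -0.26210148546453377 [[-2.91983114e-03  1.59387479e-03]
 [ 3.69276590e-03  4.41125914e-05]
 [ 1.02222830e-03 -9.51689369e-04]
 [-1.79516306e-03 -6.86298009e-04]]
mould top corners [[ 74.57906545   3.70798598]
 [ 65.98388153 -56.70143368]
 [ 47.88181628 -63.8296438 ]
 [-55.07462423 -61.72903834]
 [-78.23498921 -48.54478526]
 [-73.40474552   5.33851824]]
port corners [[ 55.05122223  71.18226547]
 [-50.53918236  70.02691048]]
band top ends [[ 40.65128155  17.11004965]
 [ 45.6568349  -63.03489296]
 [-49.88378256  14.80913576]
 [-45.26599532 -66.51027391]]
side: mould base [[ 60.48635391   9.61112278]
 [-71.32508124   0.85371481]]
side brown thing [[ 16.5983646  -10.37446734]
 [-21.44572396 -23.7382958 ]
 [  5.71437479  13.83324641]
 [-28.87295378   7.57792061]]
```

```bash
cat >> h.py <<'E'
from plant import state
b=np.load("box.npz") ; bt=b['t']; bth=float(b['th'])
Rb=R.from_euler('z',bth)
def b2w(p): p=np.asarray(p,float); return Rb.apply(p/1000)+np.append(bt,0)
def w2b(p): return Rb.inv().apply(np.atleast_2d(p)-np.append(bt,0))*1000
def toolR(xa,za):  # tool x and z axes in box frame
    z=np.array(za,float); z/=np.linalg.norm(z); x=np.array(xa,float); x-=z*(x@z); x/=np.linalg.norm(x)
    return Rb*R.from_matrix(np.c_[x,np.cross(z,x),z])
def go(pbox,Rt):
    s=state(); R0=R.from_quat(s['eef_rot'])
    d=R0.inv().apply(b2w(pbox)-s['ee_pos'])*100; rv=(R0.inv()*Rt).as_rotvec()
    print("row",np.round(d,2),np.round(rv,4))
def st():
    s=state(); M=Rb.inv()*R.from_quat(s['eef_rot'])
    print("t",round(s['clock'],2),"tcp box mm",np.round(w2b(s['ee_pos'])[0],1),"x",np.round(M.as_matrix()[:,0],3),"z",np.round(M.as_matrix()[:,2],3),"F",np.round(Rb.inv().apply(s['contact_force']),1),"w",round(s['gripper_width']*1000,1),"q",np.round(s['q'],2))
E
python3 - <<'E'
from h import *
def T(p): return np.array(p)/3.7+[270,145]-0.36
print("wedge top",w2b(onz("top",T([(398,117),(480,167),(462,205),(378,157)]),.083)))
st()
a=.2
go([0,-125,200],toolR([1,0,0],[0,np.sin(a),-np.cos(a)]))
E
```

```text
wedge top [[154.70132184   9.72289023  83.        ]
 [136.51255279 -52.94559747  83.        ]
 [107.68954515 -47.13458748  83.        ]
 [124.04902796  16.2768937   83.        ]]
t 0.1 tcp box mm [-213.  -398.2  230.5] x [ 0.488 -0.873 -0.001] z [-0.001  0.001 -1.   ] F [ 0.  -0.5 -0.3] w 85.3 q [ 1.25  0.6  -0.    1.6   0.    0.94 -0.08]
row [-13.45 -31.93   3.06] [ 0.1803 -0.1047 -1.0573]
```

Emit:
step_arm:
  moves:
    - [-13.45, -31.93, 0, 0.18, -0.105, -1.057, 1]
    - [-13.45, -31.93, 3.0, 0.18, -0.105, -1.057, 1]
    - [-13.45, -31.93, 3.0, 0.18, -0.105, -1.057, 1]
    - [-13.45, -31.93, 3.0, 0.18, -0.105, -1.057, 1]
    - [-13.45, -31.93, 3.0, 0.18, -0.105, -1.057, 1]
    - [-13.45, -31.93, 3.0, 0.18, -0.105, -1.057, 1]
    - [-13.45, -31.93, 3.0, 0.18, -0.105, -1.057, 1]
    - [-13.45, -31.93, 3.0, 0.18, -0.105, -1.057, 1]
    - [-13.45, -31.93, 3.0, 0.18, -0.105, -1.057, 1]
    - [-13.45, -31.93, 3.0, 0.18, -0.105, -1.057, 1]
    - [-13.45, -31.93, 3.0, 0.18, -0.105, -1.057, 1]
    - [-13.45, -31.93, 3.0, 0.18, -0.105, -1.057, 1]
    - [-13.45, -31.93, 3.0, 0.18, -0.105, -1.057, 1]
    - [-13.45, -31.93, 3.0, 0.18, -0.105, -1.057, 1]

```text
clock: 1.5
ee_pos: [0.454, -0.4944, 0.2014]
eef_rot: [0.986, -0.131, 0.013, -0.098]
contact_force: [-0.8, -0.1, -0.1]
gripper_width: 0.0853
```

```bash
python3 - <<'E'
from h import *
st()
a=.2
Rt=toolR([1,0,0],[0,np.sin(a),-np.cos(a)])
go([0,-130,70],Rt); go([0,-85,70],Rt)
E
```

```text
t 1.5 tcp box mm [   0.  -125.7  201.4] x [ 1.    -0.001  0.   ] z [ 0.001  0.197 -0.98 ] F [-0.8 -0.3 -0.1] w 85.3 q [ 1.07  0.64 -0.39  1.66  0.06  0.97  0.43]
row [-1.00e-02  3.01e+00  1.28e+01] [ 0.0015 -0.0006 -0.001 ]
row [-1.000e-02 -1.400e+00  1.369e+01] [ 0.0015 -0.0006 -0.001 ]
```

Emit:
step_arm:
  moves:
    - [0, 3.0, 3, 0, 0, 0, 1]
    - [0, 3.0, 7, 0, 0, 0, 1]
    - [0, 3.0, 11, 0, 0, 0, 1]
    - [0, 3.0, 12.8, 0, 0, 0, 1]
    - [0, 3.0, 12.8, 0, 0, 0, 1]
    - [0, 1, 13.2, 0, 0, 0, 1]
    - [0, 0, 13.4, 0, 0, 0, 1]
    - [0, 0, 13.4, 0, 0, 0, 1]

```text
clock: 2.3
ee_pos: [0.4626, -0.4674, 0.0714]
eef_rot: [0.987, -0.129, 0.014, -0.098]
contact_force: [0.3, -0.5, 0.1]
gripper_width: 0.0853
```

```bash
python3 - <<'E'
from h import *
st()
crop("side",235,80,165,200,3,"pics/s1.png")
E
```

```text
t 2.3 tcp box mm [  1.3 -97.4  71.4] x [1.    0.002 0.002] z [ 0.002  0.197 -0.98 ] F [ 0.4 -0.4  0.1] w 85.3 q [ 1.01  0.77 -0.36  1.78  0.11  0.72  0.39]
```

View pics/s1.png

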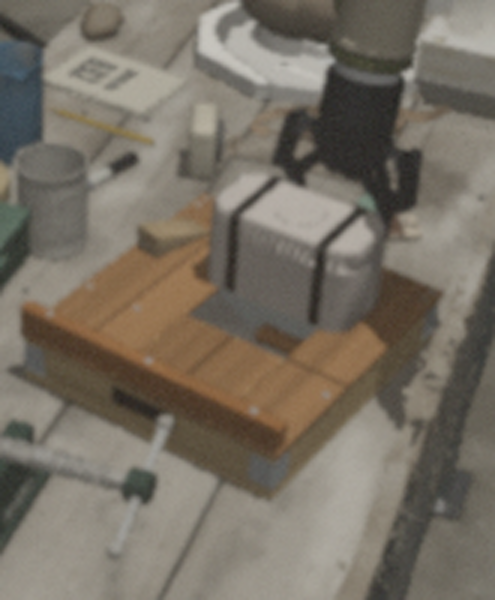

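Emit:
step_arm:
  moves:
    - [0, -0.49, 0.1, 0, 0, 0, 1]
    - [0, -0.98, 0.2, 0, 0, 0, 1]
    - [0, -1.47, 0.3, 0, 0, 0, 1]
    - [0, -1.96, 0.4, 0, 0, 0, 1]
    - [0, -2.45, 0.5, 0, 0, 0, 1]
    - [0, -2.94, 0.6, 0, 0, 0, 1]
    - [0, -3.43, 0.7, 0, 0, 0, 1]
    - [0, -3.92, 0.8, 0, 0, 0, 1]
    - [0, -4.41, 0.9, 0, 0, 0, 1]
    - [0, -4.9, 1.0, 0, 0, 0, 1]

```text
clock: 3.35
ee_pos: [0.4739, -0.422, 0.0698]
eef_rot: [0.987, -0.131, 0.013, -0.097]
contact_force: [-1.1, -5.7, -0.7]
gripper_width: 0.0853
```

```bash
python3 - <<'E'
from h import *
st()
crop("side",235,80,165,200,3,"pics/s2.png")
crop("top",270,145,165,160,3.7,"pics/t2.png")
E
```

```text
t 3.35 tcp box mm [  0.4 -50.6  69.8] x [ 1.    -0.002  0.001] z [ 0.002  0.195 -0.981] F [ 0.4 -5.8 -0.7] w 85.3 q [ 0.96  0.75 -0.36  1.84  0.1   0.66  0.33]
```

View pics/s2.png

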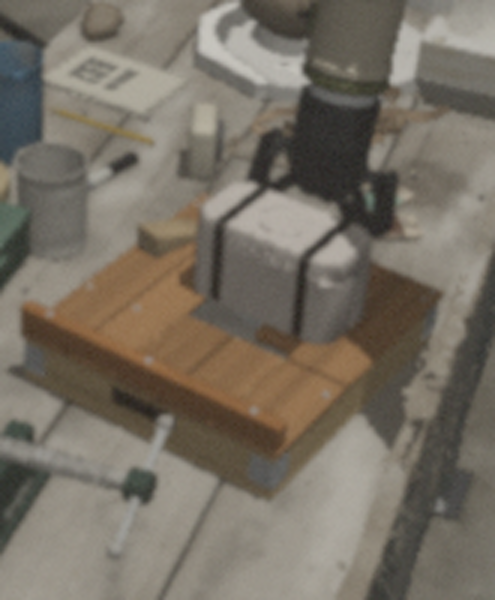

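View pics/t2.png

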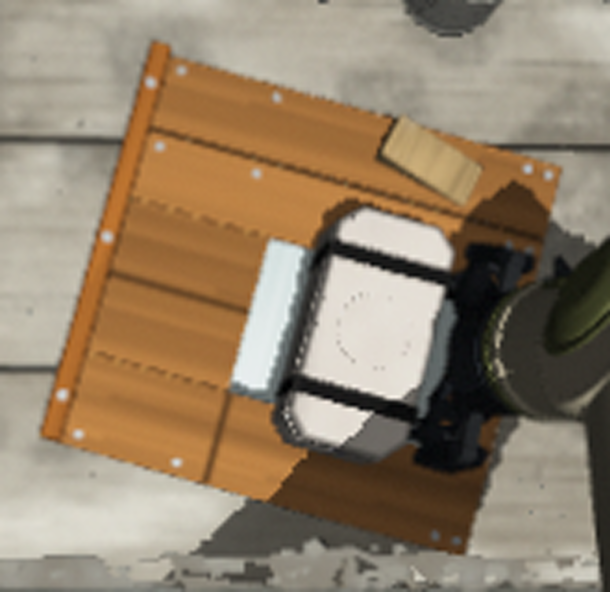

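Emit:
step_arm:
  moves:
    - [0, -0.6, 0.12, 0, 0, 0, 1]
    - [0, -1.2, 0.24, 0, 0, 0, 1]
    - [0, -1.8, 0.36, 0, 0, 0, 1]
    - [0, -2.4, 0.48, 0, 0, 0, 1]
    - [0, -3.0, 0.6, 0, 0, 0, 1]
    - [0, -3.6, 0.72, 0, 0, 0, 1]
    - [0, -4.2, 0.84, 0, 0, 0, 1]
    - [0, -4.8, 0.96, 0, 0, 0, 1]
    - [0, -5.4, 1.08, 0, 0, 0, 1]
    - [0, -6.0, 1.2, 0, 0, 0, 1]
    - [0, -6.6, 1.32, 0, 0, 0, 1]
    - [0, -7.2, 1.44, 0, 0, 0, 1]
    - [0, -7.8, 1.56, 0, 0, 0, 1]
    - [0, -8.4, 1.68, 0, 0, 0, 1]
    - [0, -9.0, 1.8, 0, 0, 0, 1]
    - [0, -9.6, 1.92, 0, 0, 0, 1]
    - [0, -10.2, 2.04, 0, 0, 0, 1]

```text
clock: 5.15
ee_pos: [0.5009, -0.3209, 0.0698]
eef_rot: [0.987, -0.131, 0.013, -0.098]
contact_force: [-0.3, -5.4, -1.6]
gripper_width: 0.0855
```

```bash
python3 - <<'E'
from h import *
st()
crop("side",235,80,165,200,3,"pics/s3.png")
crop("top",270,145,165,160,3.7,"pics/t3.png")
E
```

```text
t 5.15 tcp box mm [ 0.3 54.1 69.8] x [ 1.    -0.002  0.001] z [ 0.001  0.196 -0.981] F [ 1.1 -5.3 -1.6] w 85.5 q [ 0.81  0.71 -0.36  1.96  0.08  0.56  0.2 ]
```

View pics/s3.png

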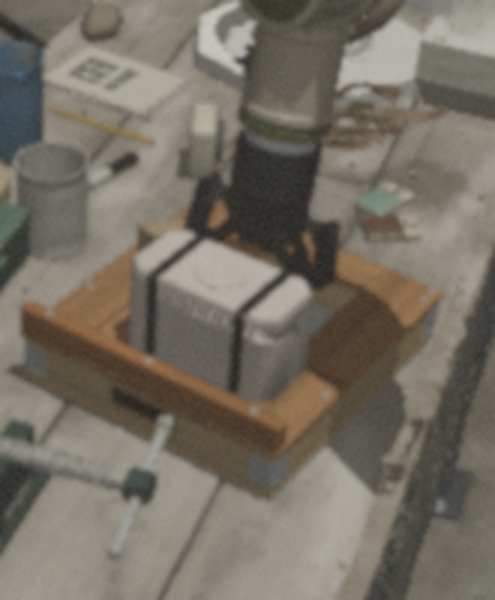

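View pics/t3.png

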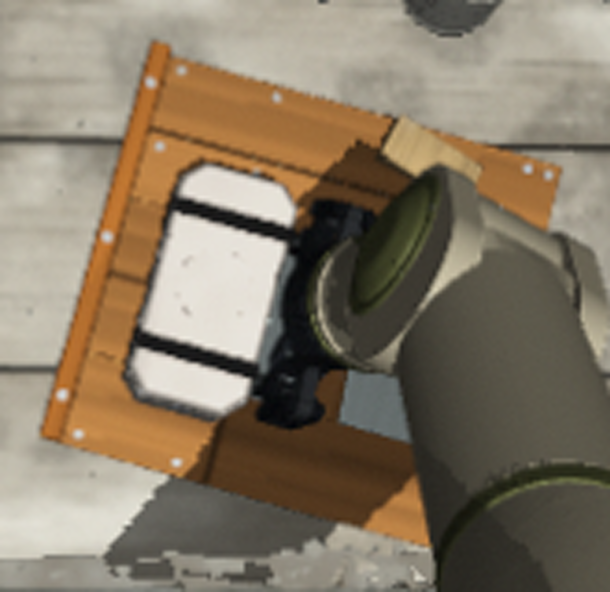

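Emit:
step_arm:
  moves:
    - [0, -0.4, 0.08, 0, 0, 0, 1]
    - [0, -0.8, 0.16, 0, 0, 0, 1]
    - [0, -1.2, 0.24, 0, 0, 0, 1]
    - [0, -1.5, 0.3, 0, 0, 0, 1]
    - [0, -1.8, 0.36, 0, 0, 0, 1]
    - [0, -1.9, 0.38, 0, 0, 0, 1]

```text
clock: 5.85
ee_pos: [0.5061, -0.3018, 0.0699]
eef_rot: [0.987, -0.13, 0.013, -0.098]
contact_force: [-1.8, -5.7, -1.6]
gripper_width: 0.0854
```

```bash
python3 - <<'E'
from h import *
st()
E
```

```text
t 5.85 tcp box mm [ 0.3 73.8 69.9] x [ 1.    -0.001  0.   ] z [ 0.001  0.197 -0.98 ] F [-0.2 -6.  -1.6] w 85.4 q [ 0.78  0.71 -0.36  1.98  0.07  0.54  0.18]
```

Emit:
step_arm:
  moves:
    - [0, -0.2, 0.04, 0, 0, 0, 1]
    - [0, -0.4, 0.08, 0, 0, 0, 1]
    - [0, -0.5, 0.1, 0, 0, 0, 1]

```text
clock: 6.15
ee_pos: [0.5073, -0.2969, 0.0699]
eef_rot: [0.987, -0.131, 0.013, -0.098]
contact_force: [-1.6, -5.5, -1.2]
gripper_width: 0.0851
```

```bash
python3 - <<'E'
from h import *
st()
crop("top",270,145,165,160,3.7,"pics/t4.png")
E
```

```text
t 6.15 tcp box mm [ 0.3 78.9 69.9] x [ 1.    -0.001  0.   ] z [ 0.001  0.197 -0.98 ] F [-0.1 -5.8 -1.2] w 85.1 q [ 0.77  0.7  -0.36  1.98  0.07  0.54  0.17]
```

View pics/t4.png

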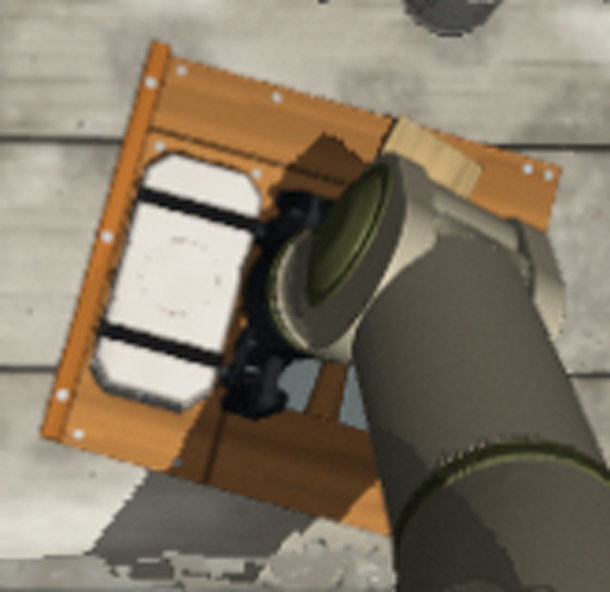

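```bash
python3 - <<'E'
from h import *
def T(p): return np.array(p)/3.7+[270,145]-0.36
print(w2b(onz("top",T([(138,190),(100,325)]),.145)), w2b(onz("top",T([(168,50),(57,440)]),.085)))
E
```

```text
[[ 46.80646783 167.0261622  145.        ]
 [-43.14242472 167.32354203 145.        ]] [[ 156.47916269  172.76786547   85.        ]
 [-117.98819621  174.29288593   85.        ]]
```

Emit:
step_arm:
  moves:
    - [0, -0.2, 0.04, 0, 0, 0, 1]
    - [0, -0.4, 0.08, 0, 0, 0, 1]

```text
clock: 6.4
ee_pos: [0.5084, -0.2931, 0.0699]
eef_rot: [0.986, -0.131, 0.013, -0.098]
contact_force: [-1.6, -4.8, -1.3]
gripper_width: 0.0856
```

Emit:
step_arm:
  moves:
    - [0, -0.2, 0.04, 0, 0, 0, 1]

```text
clock: 6.5
ee_pos: [0.5084, -0.2925, 0.0698]
eef_rot: [0.986, -0.131, 0.013, -0.097]
contact_force: [-5.9, -13.4, 2.1]
gripper_width: 0.0854
```

```bash
python3 - <<'E'
from h import *
st()
E
```

```text
t 6.5 tcp box mm [ 0.1 83.4 69.8] x [ 1.    -0.002  0.   ] z [ 0.001  0.195 -0.981] F [ -2.3 -14.5   2.1] w 85.4 q [ 0.77  0.7  -0.35  1.99  0.07  0.53  0.16]
```

Emit:
step_arm:
  moves:
    - [0, -0.1, 0.02, 0, 0, 0, 1]
    - [0, -0.15, 0.03, 0, 0, 0, 1]

```text
clock: 6.7
ee_pos: [0.5083, -0.2924, 0.0698]
eef_rot: [0.986, -0.132, 0.013, -0.096]
contact_force: [-5.2, -14.4, 2.0]
gripper_width: 0.0855
```

```bash
python3 - <<'E'
from h import *
st()
a=.2
Rt=toolR([1,0,0],[0,np.sin(a),-np.cos(a)])
go([0,20,90],Rt);go([0,-20,240],toolR([0,-1,0],[0,0,-1])); go([-250,-100,260],toolR([0,-1,0],[0,0,-1]))
E
```

```text
t 6.7 tcp box mm [ 0.1 83.4 69.8] x [ 1.    -0.004  0.001] z [ 0.001  0.194 -0.981] F [ -1.3 -15.3   2. ] w 85.5 q [ 0.76  0.7  -0.35  1.99  0.07  0.53  0.16]
row [ 0.01  5.83 -3.21] [ 0.005  -0.0012 -0.0034]
row [  0.04   6.85 -18.7 ] [-0.1537  0.1524  1.5619]
row [-24.94  14.4  -22.24] [-0.1537  0.1524  1.5619]
```

```bash
python3 - <<'E'
from h import *
go([-80,-220,240],toolR([0,-1,0],[0,0,-1]))
E
```

```text
row [ -7.89  26.5  -22.58] [-0.1537  0.1524  1.5619]
```

Emit:
step_arm:
  moves:
    - [0, 3, -1, 0, 0, 0, 1]
    - [0, 6, -3, 0, 0, 0, 1]
    - [0, 7, -8, 0, 0, 0, 1]
    - [0, 8, -13, 0, 0, 0, 1]
    - [0, 8, -18, 0, 0, 0, 1]
    - [-7.9, 26.5, -22.6, -0.154, 0.152, 1.562, 1]
    - [-7.9, 26.5, -22.6, -0.154, 0.152, 1.562, 1]
    - [-7.9, 26.5, -22.6, -0.154, 0.152, 1.562, 1]
    - [-7.9, 26.5, -22.6, -0.154, 0.152, 1.562, 1]
    - [-7.9, 26.5, -22.6, -0.154, 0.152, 1.562, 1]
    - [-7.9, 26.5, -22.6, -0.154, 0.152, 1.562, 1]
    - [-7.9, 26.5, -22.6, -0.154, 0.152, 1.562, 1]
    - [-7.9, 26.5, -22.6, -0.154, 0.152, 1.562, 1]
    - [-7.9, 26.5, -22.6, -0.154, 0.152, 1.562, 1]
    - [-7.9, 26.5, -22.6, -0.154, 0.152, 1.562, 1]
    - [-7.9, 26.5, -22.6, -0.154, 0.152, 1.562, 1]
    - [-7.9, 26.5, -22.6, -0.154, 0.152, 1.562, 1]

```text
clock: 8.4
ee_pos: [0.3557, -0.5608, 0.2388]
eef_rot: [-0.61, 0.792, 0.002, 0.002]
contact_force: [0.0, 0.2, -0.8]
gripper_width: 0.0856
```

```bash
python3 - <<'E'
from h import *
st()
crop("side",235,120,165,160,3.7,"pics/s5.png")
crop("top",270,145,165,160,3.7,"pics/t5.png")
E
```

```text
t 8.4 tcp box mm [ -77.8 -215.3  238.8] x [ 0.004 -1.    -0.005] z [-0.001  0.005 -1.   ] F [ 0.   0.2 -0.8] w 85.6 q [ 0.84  0.52  0.13  1.74 -0.09  0.89 -0.82]
```

View pics/s5.png

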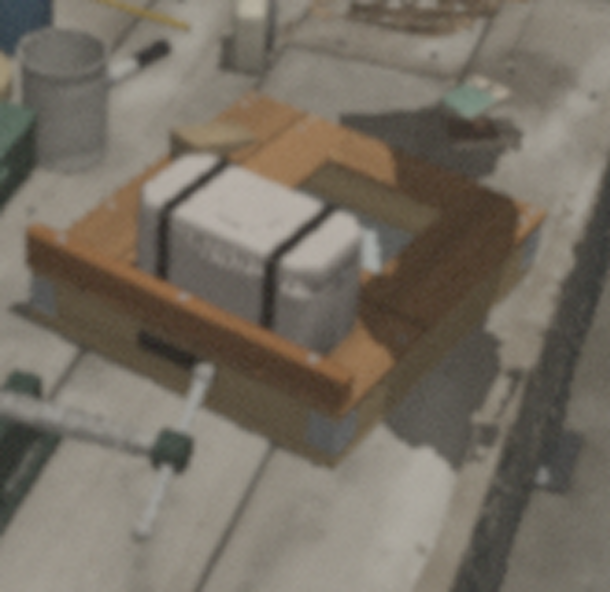

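View pics/t5.png

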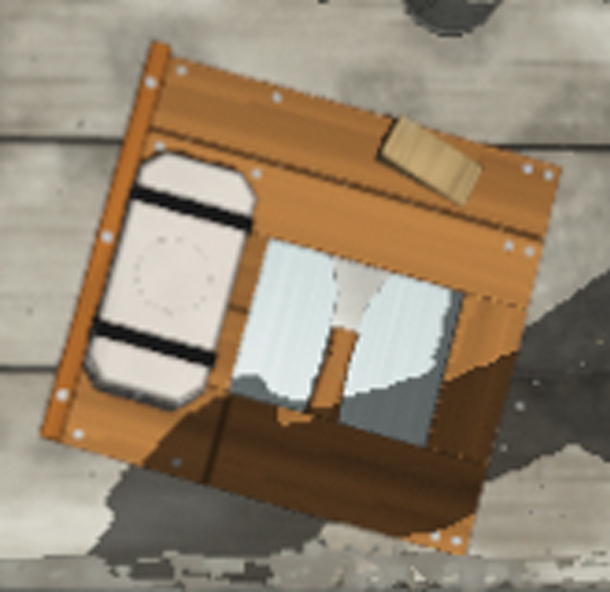

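```bash
python3 - <<'E'
from h import *
def T(p): return np.array(p)/3.7+[270,145]-0.36
print("handle start L,R",w2b(onz("top",T([(331,326),(356,331)]),.014)))
print("handle lower L,R",w2b(onz("top",T([(312,405),(340,408)]),.014)))
print("blade neck",w2b(onz("top",T([(334,300),(366,306)]),.006)))
print("blade far",w2b(onz("top",T([(335,262),(384,276)]),.006)))
print("port",w2b(onz("top",T([(270,238),(463,293),(232,387),(425,445)]),.057)))
im=cv2.imread("pics/t5.png")
E
```

```text
handle start L,R [[13.62852078 10.38062082 14.        ]
 [14.95965747 -7.62987636 14.        ]]
handle lower L,R [[-43.78662387   9.24418393  14.        ]
 [-40.56278228 -10.35143226  14.        ]]
blade neck [[ 33.25889039  12.01209112   6.        ]
 [ 35.26208229 -11.1595997    6.        ]]
blade far [[ 59.82625448  18.12478817   6.        ]
 [ 59.57119179 -18.3187036    6.        ]]
port [[ 55.05122223  71.18226547  57.        ]
 [ 54.19234678 -66.92820487  57.        ]
 [-50.53918236  70.02691048  57.        ]
 [-53.5398589  -67.06148459  57.        ]]
```

```bash
python3 - <<'E'
from h import *
go([-28,0,150],toolR([0,-1,0],[0,0,-1]))
E
```

```text
row [-21.54  -5.19   9.  ] [0.0005 0.0049 0.0067]
```

Emit:
step_arm:
  moves:
    - [-21.5, -5.2, 2.0, 0, 0.005, 0.007, 0.6]
    - [-21.5, -5.2, 2.0, 0, 0.005, 0.007, 0.6]
    - [-21.5, -5.2, 2.0, 0, 0.005, 0.007, 0.6]
    - [-21.5, -5.2, 2.0, 0, 0.005, 0.007, 0.6]
    - [-21.5, -5.2, 9.0, 0, 0.005, 0.007, 0.6]
    - [-21.5, -5.2, 9.0, 0, 0.005, 0.007, 0.6]
    - [-21.5, -5.2, 9.0, 0, 0.005, 0.007, 0.6]
    - [-21.5, -5.2, 9.0, 0, 0.005, 0.007, 0.6]

```text
clock: 9.3
ee_pos: [0.4594, -0.3681, 0.1503]
eef_rot: [-0.607, 0.794, 0.0, -0.001]
contact_force: [-0.5, -1.1, 0.5]
gripper_width: 0.0513
```

```bash
python3 - <<'E'
from h import *
st()
go([-28,0,45],toolR([0,-1,0],[0,0,-1]))
go([-28,0,6],toolR([0,-1,0],[0,0,-1]))
crop("side",235,60,165,200,3,"pics/s6.png")
crop("top",270,145,165,160,3.7,"pics/t6.png")
E
```

```text
t 9.3 tcp box mm [-27.6  -2.3 150.3] x [-0.003 -1.     0.001] z [-0.001 -0.001 -1.   ] F [-0.2 -1.2  0.5] w 51.3 q [ 0.5   0.54  0.11  2.   -0.1   0.61 -1.16]
row [-0.24  0.03 10.53] [ 0.001  -0.001  -0.0033]
row [-0.24  0.03 14.43] [ 0.001  -0.001  -0.0033]
```

View pics/s6.png

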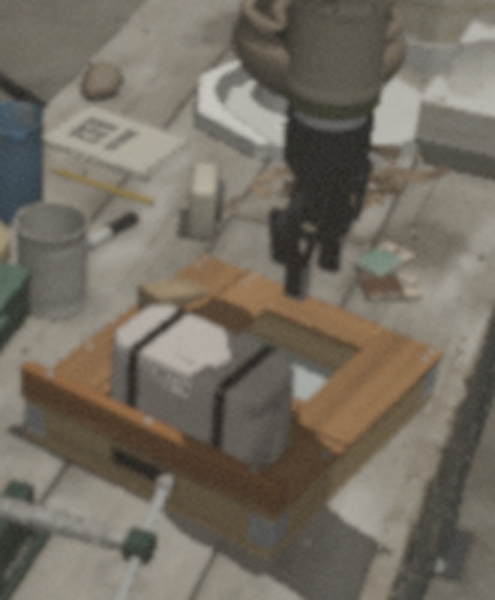

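View pics/t6.png

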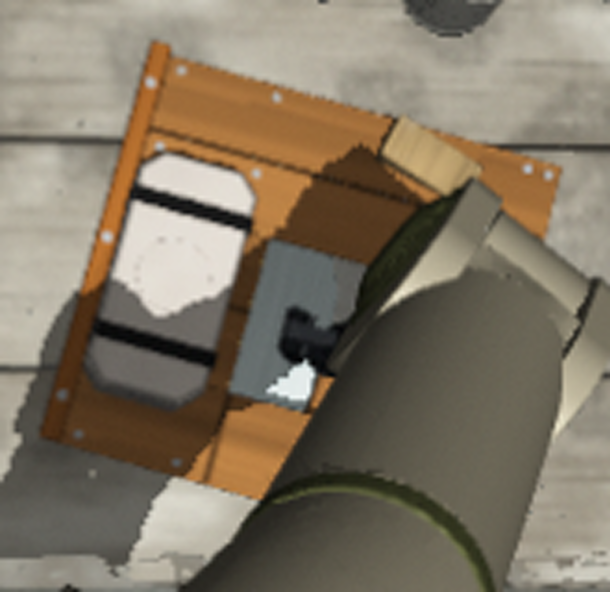

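Emit:
step_arm:
  moves:
    - [-0.2, 0, 3, 0, 0, 0, 0.6]
    - [-0.2, 0, 6, 0, 0, 0, 0.6]
    - [-0.2, 0, 9, 0, 0, 0, 0.6]
    - [-0.2, 0, 11, 0, 0, 0, 0.6]
    - [-0.2, 0, 12.5, 0, 0, 0, 0.6]
    - [-0.2, 0, 13.2, 0, 0, 0, 0.6]
    - [-0.2, 0, 13.2, 0, 0, 0, 0.6]

```text
clock: 10.1
ee_pos: [0.46, -0.3661, 0.018]
eef_rot: [-0.607, 0.795, -0.0, -0.001]
contact_force: [0.3, -0.4, 0.1]
gripper_width: 0.0512
```

```bash
python3 - <<'E'
from h import *
st()
go([-28,0,6],toolR([0,-1,0],[0,0,-1]))
crop("side",235,60,165,200,3,"pics/s7.png")
E
```

```text
t 10.1 tcp box mm [-27.5  -0.3  18. ] x [-0.004 -1.     0.001] z [-0.    -0.001 -1.   ] F [ 0.4 -0.3  0.1] w 51.2 q [ 0.53  0.74  0.06  2.06 -0.12  0.34 -1.14]
row [-0.03  0.05  1.2 ] [ 0.0005 -0.0013 -0.0043]
```

View pics/s7.png

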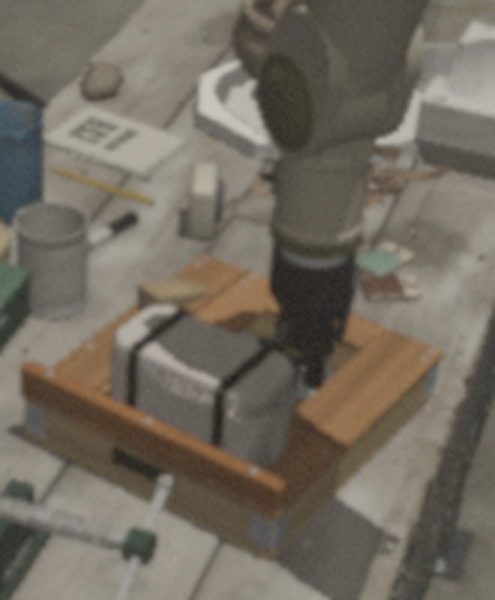

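Emit:
step_arm:
  moves:
    - [0, 0, 0.6, 0, 0, 0, 0.6]
    - [0, 0, 1.2, 0, 0, 0, 0.6]
    - [0, 0, 1.2, 0, 0, 0, 0.6]

```text
clock: 10.45
ee_pos: [0.4599, -0.3655, 0.0056]
eef_rot: [-0.607, 0.795, 0.0, -0.001]
contact_force: [-0.4, -0.3, 0.5]
gripper_width: 0.0512
```

Emit:
step_arm:
  moves:
    - [0, 0, 0, 0, 0, 0, 0.35]
    - [0, 0, 0, 0, 0, 0, 0.0]
    - [0, 0, 0, 0, 0, 0, 0.0]
    - [0, 0, 0, 0, 0, 0, 0.0]
    - [0, 0, 0, 0, 0, 0, 0.0]

```text
clock: 10.95
ee_pos: [0.4601, -0.3659, 0.0064]
eef_rot: [-0.607, 0.795, -0.0, -0.001]
contact_force: [-1.2, -0.0, 6.6]
gripper_width: 0.021
```

```bash
python3 - <<'E'
from h import *
st()
E
```

```text
t 10.95 tcp box mm [-27.5   0.    6.4] x [-0.004 -1.     0.001] z [-0.    -0.001 -1.   ] F [-1.2 -0.3  6.6] w 21.0 q [ 0.54  0.76  0.06  2.06 -0.12  0.32 -1.14]
```

```bash
cat >> h.py <<'E'
def wp(bx,bz,th,y=0,d=113.5,h=2.4):
    t=np.radians(th); c,s=np.cos(t),np.sin(t)
    return [bx-d*c+h*s,y,bz+d*s+h*c], toolR([0,-1,0],[-s,0,-c])
def plan(L,**k):
    s=state(); 
    for l in L: print(l,end=' '); go(*wp(*l,**k))
E
python3 - <<'E'
from h import *
plan([(86,6,0),(136,6,0),(137,6,6),(135,6,12),(127,7,18),(117,7,21)])
E
```

```text
(86, 6, 0) row [ 0.   0.  -0.2] [ 0.     -0.0015 -0.004 ]
(136, 6, 0) row [-0.02 -5.   -0.2 ] [ 0.     -0.0015 -0.004 ]
(137, 6, 6) row [-0.02 -5.18 -1.39] [-0.1047 -0.0013 -0.0041]
(135, 6, 12) row [-0.02 -5.19 -2.56] [-0.2094 -0.0011 -0.0041]
(127, 7, 18) row [-0.01 -4.73 -3.8 ] [-0.3142 -0.0008 -0.0042]
(117, 7, 21) row [-0.01 -3.94 -4.36] [-0.3665 -0.0007 -0.0042]
```

Emit:
step_arm:
  moves:
    - [0, 0, -0.2, 0, 0, 0, 0]
    - [0, -0.8, -0.2, 0, 0, 0, 0]
    - [0, -1.6, -0.2, 0, 0, 0, 0]
    - [0, -2.4, -0.2, 0, 0, 0, 0]
    - [0, -3.2, -0.2, 0, 0, 0, 0]
    - [0, -4.0, -0.2, 0, 0, 0, 0]
    - [0, -4.6, -0.2, 0, 0, 0, 0]
    - [0, -5.0, -0.2, 0, 0, 0, 0]
    - [0, -5.0, -0.2, 0, 0, 0, 0]

```text
clock: 11.85
ee_pos: [0.5089, -0.3788, 0.0078]
eef_rot: [-0.607, 0.794, -0.0, -0.001]
contact_force: [0.7, -0.6, -0.4]
gripper_width: 0.021
```

```bash
python3 - <<'E'
from h import *
st()
crop("side",235,60,165,200,3,"pics/s8.png")
crop("top",270,145,165,160,3.7,"pics/t8.png")
plan([(136,6,0),(137,6,6),(135,6,12),(127,7,18),(117,7,21)])
E
```

```text
t 11.85 tcp box mm [23.   0.1  7.8] x [-0.003 -1.     0.001] z [-0.    -0.001 -1.   ] F [ 0.9 -0.3 -0.4] w 21.0 q [ 0.5   0.79  0.07  1.95 -0.13  0.4  -1.16]
(136, 6, 0) row [ 0.   -0.05 -0.06] [ 0.001  -0.0011 -0.0039]
(137, 6, 6) row [ 0.   -0.23 -1.24] [-0.1037 -0.0009 -0.004 ]
(135, 6, 12) row [ 0.   -0.24 -2.41] [-0.2084 -0.0007 -0.004 ]
(127, 7, 18) row [ 0.01  0.23 -3.65] [-0.3131 -0.0005 -0.004 ]
(117, 7, 21) row [ 0.01  1.02 -4.21] [-0.3655 -0.0004 -0.0041]
```

View pics/s8.png

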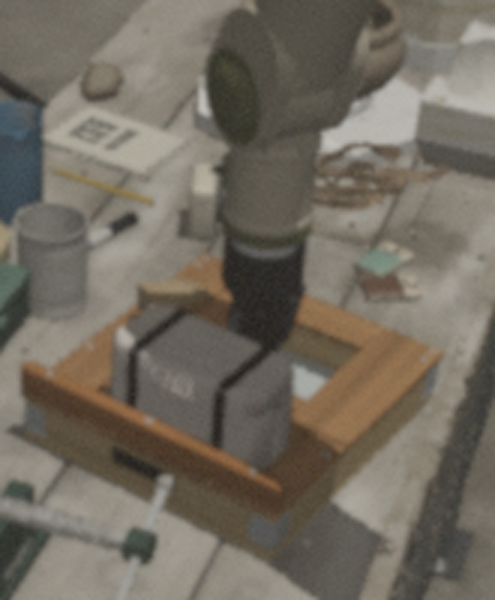

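View pics/t8.png

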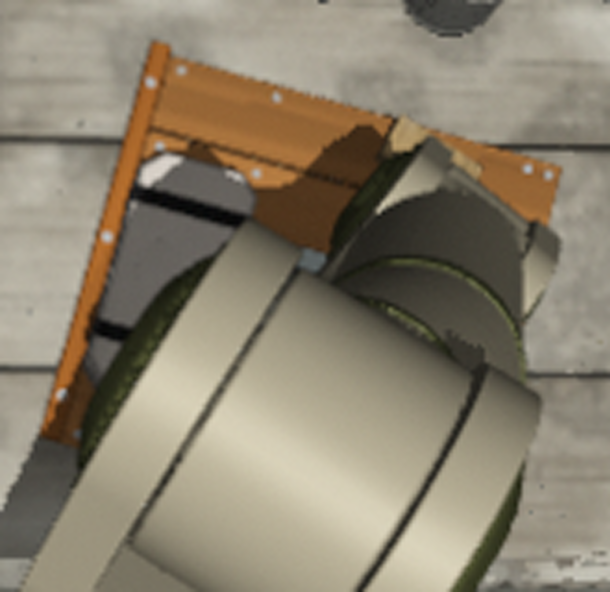

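Emit:
step_arm:
  moves:
    - [0, -0.15, -0.65, -0.052, 0, 0, 0]
    - [0, -0.23, -1.24, -0.104, 0, 0, 0]
    - [0, -0.25, -1.83, -0.156, 0, 0, 0]
    - [0, -0.24, -2.41, -0.208, 0, 0, 0]
    - [0, -0.24, -2.41, -0.208, 0, 0, 0]

```text
clock: 12.45
ee_pos: [0.512, -0.3794, 0.0322]
eef_rot: [-0.604, 0.79, 0.082, -0.064]
contact_force: [0.9, 0.2, -1.0]
gripper_width: 0.0212
```

```bash
python3 - <<'E'
from h import *
st()
crop("side",235,60,165,200,3,"pics/s9.png")
plan([(127,7,18),(117,7,21),(110,7,23),(95,7,28),(75,8,35),(50,10,40)])
E
```

```text
t 12.45 tcp box mm [26.2  0.4 32.2] x [-0.003 -1.     0.001] z [-0.206 -0.001 -0.979] F [ 0.8  0.4 -1. ] w 21.2 q [ 0.42  0.82  0.16  1.79 -0.09  0.74 -1.22]
(127, 7, 18) row [ 0.03  0.79 -1.12] [-0.1069 -0.0005 -0.0034]
(117, 7, 21) row [ 0.03  1.68 -1.5 ] [-0.1592 -0.0004 -0.0035]
(110, 7, 23) row [ 0.03  2.28 -1.74] [-0.1941 -0.0004 -0.0035]
(95, 7, 28) row [ 0.04  3.5  -2.39] [-2.814e-01 -2.000e-04 -3.500e-03]
(75, 8, 35) row [ 0.04  4.98 -3.37] [-0.4036 -0.     -0.0035]
(50, 10, 40) row [ 0.05  7.02 -3.94] [-4.908e-01  1.000e-04 -3.500e-03]
```

View pics/s9.png

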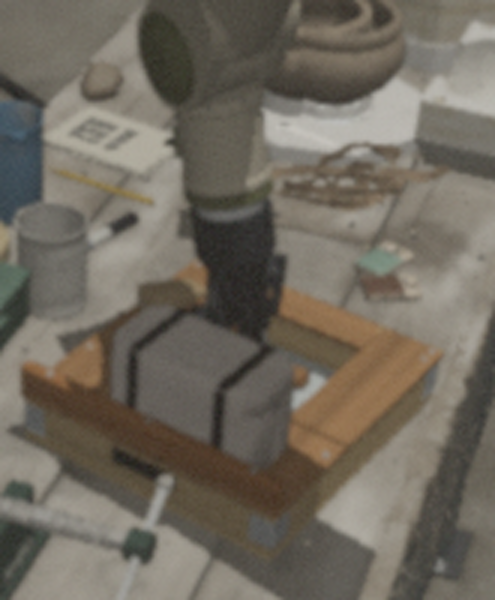

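```bash
python3 - <<'E'
from h import *
print((proj("side",b2w([-36,0,51]))-[235,60])*3)
print(w2b(onz("side",[[298/3+235,375/3+60]],.051)))
E
```

```text
[[306.79418605 378.6954919 ]]
[[-26.41016848   0.17493155  51.        ]]
```

Emit:
step_arm:
  moves:
    - [0, 0.35, -0.6, -0.055, 0, 0, 0]
    - [0, 0.79, -1.12, -0.107, 0, 0, 0]
    - [0, 1.25, -1.32, -0.133, 0, 0, 0]
    - [0, 1.68, -1.5, -0.159, 0, 0, 0]
    - [0, 1.68, -1.5, -0.159, 0, 0, 0]

```text
clock: 13.0
ee_pos: [0.4969, -0.3758, 0.0498]
eef_rot: [-0.597, 0.781, 0.145, -0.111]
contact_force: [-1.3, 0.5, -1.7]
gripper_width: 0.0213
```

```bash
python3 - <<'E'
from h import *
st()
crop("side",235,60,165,200,3,"pics/s10.png")
plan([(110,7,23),(95,7,28),(75,8,35),(50,10,40),(30,20,42),(10,50,42)])
E
```

```text
t 13.0 tcp box mm [10.7  0.  49.8] x [-0.004 -1.     0.001] z [-0.359  0.001 -0.933] F [-1.4  0.2 -1.7] w 21.3 q [ 0.39  0.85  0.2   1.71 -0.06  0.95 -1.25]
(110, 7, 23) row [ 0.    0.54 -0.2 ] [-0.0345  0.0007 -0.0043]
(95, 7, 28) row [ 0.01  1.85 -0.65] [-0.1218  0.0009 -0.0043]
(75, 8, 35) row [ 0.01  3.47 -1.38] [-0.244   0.0012 -0.0042]
(50, 10, 40) row [ 0.02  5.57 -1.61] [-0.3312  0.0014 -0.0042]
(30, 20, 42) row [ 0.03  7.66 -2.2 ] [-0.3661  0.0014 -0.0042]
(10, 50, 42) row [ 0.04 10.6  -4.28] [-0.3661  0.0014 -0.0042]
```

View pics/s10.png

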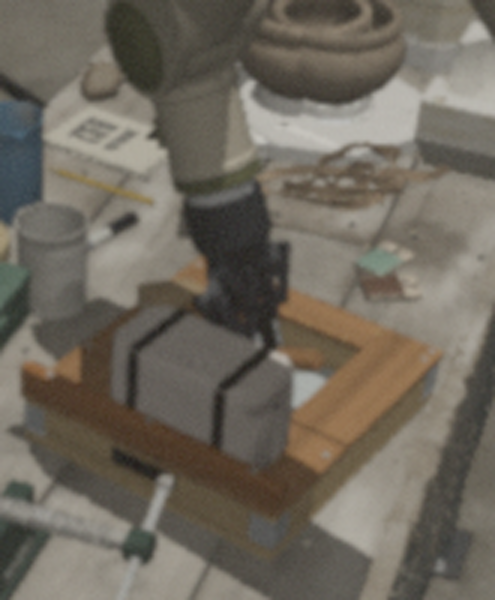

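Emit:
step_arm:
  moves:
    - [0, 0.54, -0.2, -0.035, 0, 0, 0]
    - [0, 1.2, -0.43, -0.078, 0, 0, 0]
    - [0, 1.85, -0.65, -0.122, 0, 0, 0]
    - [0, 2.4, -0.9, -0.163, 0, 0, 0]
    - [0, 2.95, -1.15, -0.204, 0, 0, 0]
    - [0, 3.47, -1.38, -0.244, 0, 0, 0]
    - [0, 3.47, -1.38, -0.244, 0, 0, 0]

```text
clock: 13.75
ee_pos: [0.4711, -0.3685, 0.0748]
eef_rot: [-0.579, 0.758, 0.239, -0.183]
contact_force: [-0.5, -0.5, -1.8]
gripper_width: 0.0216
```

```bash
python3 - <<'E'
from h import *
st()
crop("side",235,60,165,200,3,"pics/s11.png")
plan([(50,12,40),(30,25,42),(10,50,42),(2,100,42),(2,147,42)])
E
```

```text
t 13.75 tcp box mm [-16.2   0.3  74.8] x [-0.004 -1.     0.001] z [-0.574  0.002 -0.819] F [-0.3 -0.6 -1.8] w 21.6 q [ 0.36  0.9   0.23  1.61 -0.01  1.24 -1.26]
(50, 12, 40) row [0.03 2.26 0.13] [-0.0878  0.0017 -0.0037]
(30, 25, 42) row [ 0.04  4.6  -0.19] [-0.1227  0.0018 -0.0036]
(10, 50, 42) row [ 0.05  7.67 -1.09] [-0.1227  0.0018 -0.0036]
(2, 100, 42) row [ 0.06 11.19 -4.73] [-0.1227  0.0018 -0.0036]
(2, 147, 42) row [ 0.06 13.89 -8.58] [-0.1227  0.0018 -0.0036]
```

View pics/s11.png

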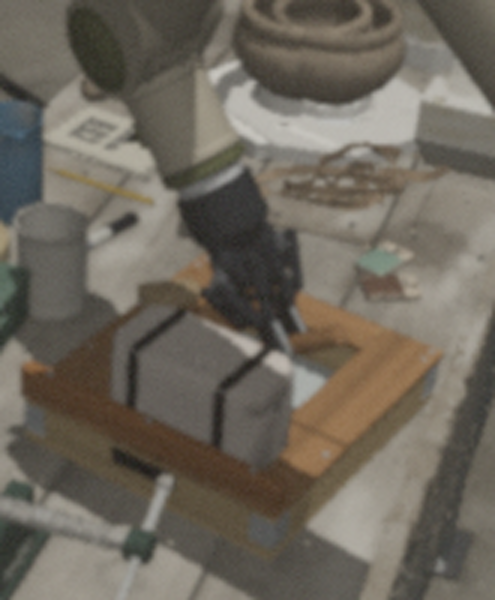

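```bash
python3 - <<'E'
from h import *
for nm,p in (("end35",[-65,0,116]),("mid",[-16,0,79])): print(nm,(proj("side",b2w(p))-[235,60])*3)
print("s10 end",(proj("side",b2w([117-165+3,0,7+63+7]))-[235,60])*3)
im=imaging.snapshot("side"); cv2.imwrite("pics/s11b.png",cv2.resize(im[150:220,295:385],None,fx=8,fy=8,interpolation=cv2.INTER_CUBIC))
im=imaging.snapshot("top"); cv2.imwrite("pics/t11b.png",cv2.resize(im[145:305,270:435],None,fx=3.7,fy=3.7,interpolation=cv2.INTER_CUBIC))
E
```

```text
end35 [[340.8364745  333.11944913]]
mid [[291.29659514 346.71805698]]
s10 end [[317.712984   359.82976852]]
```

View pics/s11b.png

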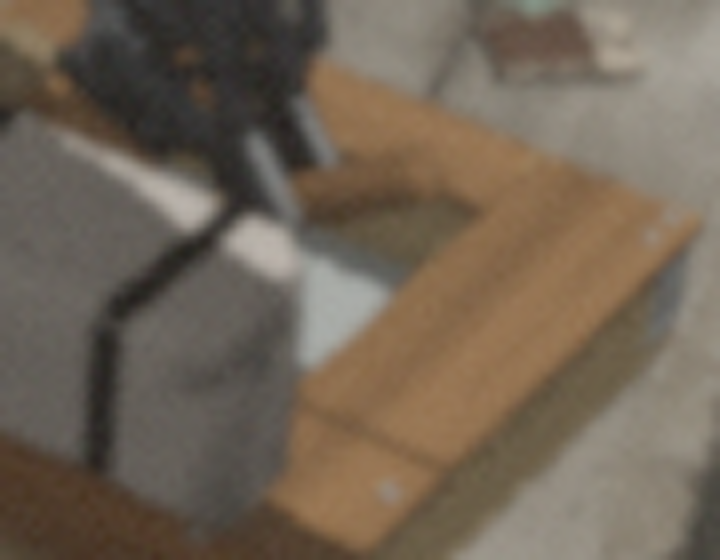

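View pics/t11b.png

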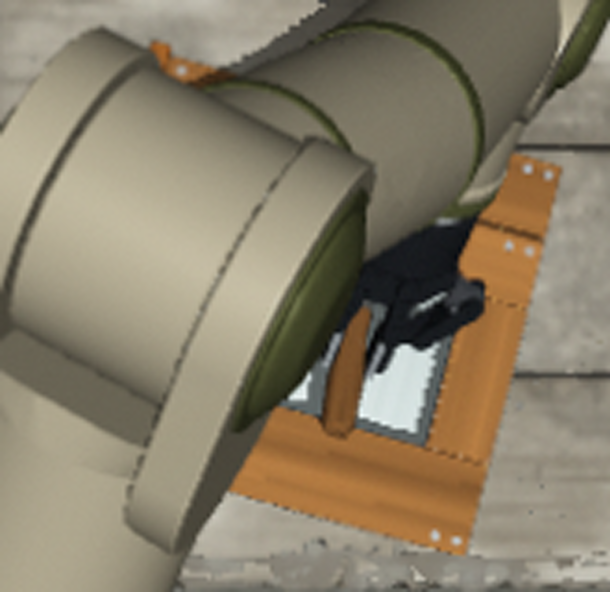

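Emit:
step_arm:
  moves:
    - [0, 1.1, 0.07, -0.044, 0, 0, 0]
    - [0, 2.26, 0.13, -0.088, 0, 0, 0]
    - [0, 3.4, 0, -0.105, 0, 0, 0]
    - [0, 4.6, -0.19, -0.122, 0, 0, 0]
    - [0, 6.1, -0.6, -0.122, 0, 0, 0]
    - [0, 7.67, -1.09, -0.122, 0, 0, 0]
    - [0, 7.67, -1.09, -0.122, 0, 0, 0]

```text
clock: 14.6
ee_pos: [0.4157, -0.3542, 0.1311]
eef_rot: [-0.566, 0.743, 0.284, -0.218]
contact_force: [0.1, -1.5, -1.6]
gripper_width: 0.0216
```

```bash
python3 - <<'E'
from h import *
st()
plan([(6,75,42),(2,100,42),(2,147,42)])
crop("side",235,60,165,200,3,"pics/s12.png")
crop("top",270,145,165,160,3.7,"pics/t12.png")
E
```

```text
t 14.6 tcp box mm [-73.4  -0.3 131.1] x [-0.005 -1.     0.002] z [-0.668  0.002 -0.744] F [ 0.5 -1.4 -1.6] w 21.6 q [ 0.35  0.84  0.26  1.67  0.03  1.35 -1.26]
(6, 75, 42) row [-0.02  1.69 -1.39] [-0.0018  0.0018 -0.0054]
(2, 100, 42) row [-0.01  3.66 -2.98] [-0.0018  0.0018 -0.0054]
(2, 147, 42) row [-0.    6.8  -6.48] [-0.0018  0.0018 -0.0054]
```

View pics/s12.png

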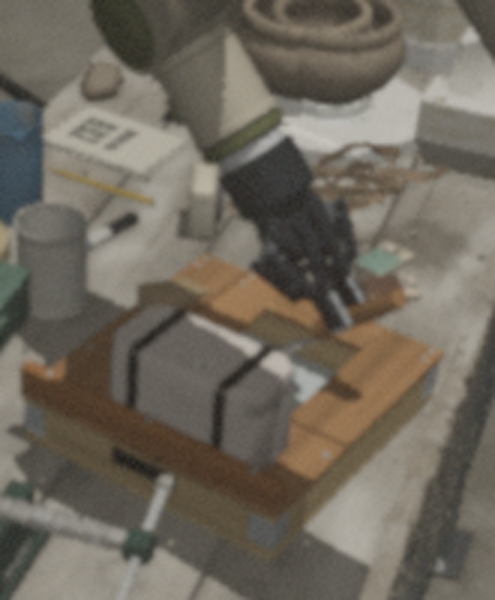

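View pics/t12.png

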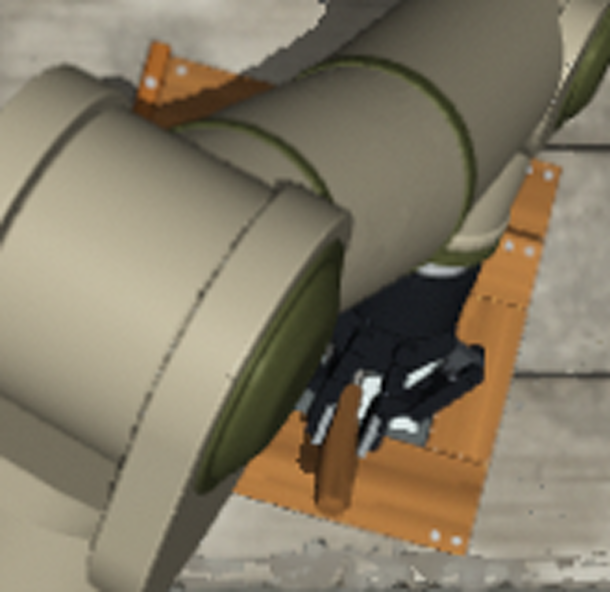

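Coming out cleanly, still held. Raising to the final pose.

Emit:
step_arm:
  moves:
    - [0, 0.8, -0.7, 0, 0, 0, 0]
    - [0, 1.7, -1.4, 0, 0, 0, 0]
    - [0, 2.7, -2.2, 0, 0, 0, 0]
    - [0, 3.65, -3.0, 0, 0, 0, 0]
    - [0, 4.7, -4.1, 0, 0, 0, 0]
    - [0, 5.8, -5.3, 0, 0, 0, 0]
    - [0, 6.8, -6.5, 0, 0, 0, 0]
    - [0, 6.8, -6.5, 0, 0, 0, 0]
    - [0, 6.8, -6.5, 0, 0, 0, 0]
    - [0, 6.8, -6.5, 0, 0, 0, 0]

```text
clock: 15.7
ee_pos: [0.4099, -0.3515, 0.2218]
eef_rot: [-0.567, 0.742, 0.285, -0.218]
contact_force: [0.2, -1.2, -1.3]
gripper_width: 0.0214
```

```bash
python3 - <<'E'
from h import *
st()
plan([(2,147,42)])
for nm,p in (("B pred",[2,0,148]),("end",[2-131+5,0,147+118+6]),("BL",[2,32,148]),("BR",[2,-32,148])):
    print(nm,(proj("side",b2w(p))-[235,60])*3,(proj("top",b2w(p))-[270,145])*3.7)
crop("side",235,60,165,200,3,"pics/s13.png")
crop("top",270,145,165,160,3.7,"pics/t13.png")
E
```

```text
t 15.7 tcp box mm [-79.7   0.9 221.8] x [-0.004 -1.     0.001] z [-0.67   0.002 -0.742] F [ 0.6 -1.1 -1.3] w 21.4 q [ 0.34  0.73  0.28  1.64  0.05  1.49 -1.24]
(2, 147, 42) row [ 0.09  0.28 -0.15] [ 0.0012  0.0018 -0.0032]
B pred [[281.08144127 277.99047526]] [[372.37150248 325.55538332]]
end [[421.99904527 205.75311228]] [[353.93463961 519.6200098 ]]
BL [[262.14957971 293.38119706]] [[323.83195332 312.07192945]]
BR [[299.48153489 263.03398208]] [[420.75403335 338.99621741]]
```

View pics/s13.png

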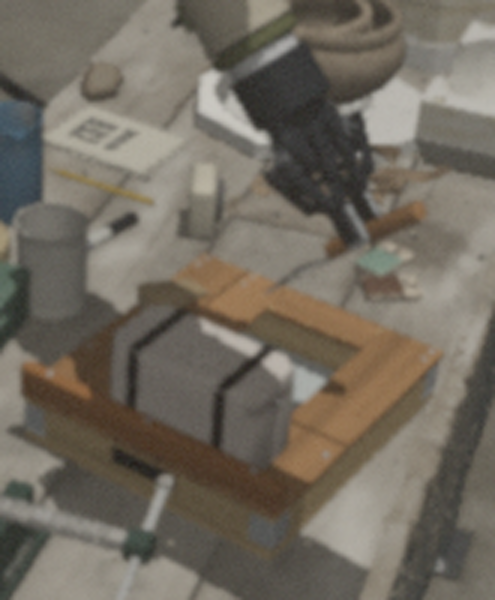

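View pics/t13.png

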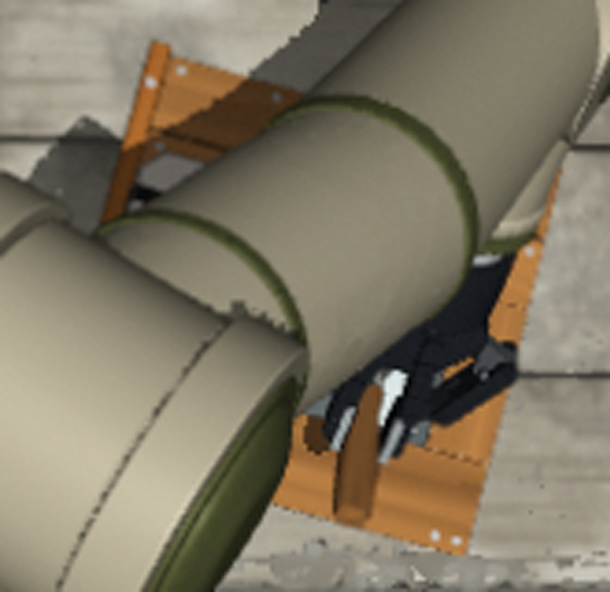

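```bash
python3 - <<'E'
from h import *
from plant import order
st(); print(order.sign_off())
E
```

```text
t 15.8 tcp box mm [-79.7   0.8 221.6] x [-0.004 -1.     0.001] z [-0.67   0.002 -0.742] F [-0.2  0.1 -1.4] w 21.8 q [ 0.34  0.73  0.28  1.64  0.05  1.49 -1.24]
the job is handed in; nothing more can be done
None
```

I slid the mould to the fence, then brought the scraper up through the port handle first. I handed the job in at 15.8 s, still holding the scraper over the port.

- **Mould:** I pushed it upright along the deck with the open fingers. At the end the force rose from about 6 N to about 15 N and the tool stopped advancing, so I took it as resting against the fence. The last full view of the mould before the final 5 mm of the push put it about 3 to 6 mm short. After that I relied on the force rise, and did not measure the gap again.
- **Extraction:** I gripped the handle, slid the scraper away from the robot and tilted it up through the port. Wrist force readings stayed below about 2 N throughout.
- **Final pose:** The scraper is held at about 42°, handle high. Its blade edge is about 90 mm above the deck and within about 5 mm of the port's middle. In the side view the handle end matched the predicted spot within a few pixels and the blade edge only roughly. The blade could not be seen in the top view because the arm covered it.
- **Bystanders:** I planned the moves to stay clear of them, and nothing looked moved in the views I took. The last close-ups showed only the box area, with the wedge partly hidden by the arm; the sprig and the two ribs were outside them.

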